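Fit an idler roller and lock it with its spring clip

ROBOT

A 6-joint arm with a two-finger parallel gripper is mounted at the origin on a cart in front of the work surface, level with it; the furniture and walls round the work are solid. World frame = base frame: x ahead of the robot, y to its left, z up, the work surface at z = 0. Lengths are in m, angles in degrees, forces in N, time in s.
With the tool pointing down it reaches from about 0.25 to 0.725 m from the base axis. Payload 9.7 kg.
Tool frame: the origin (TCP) lies midway between the tips of the shut fingers; the grasp point (between the pads) lies bot.hold_point_z behind it (bot.hold_point_z is the distance from the TCP to the grasp point, in m); z points along the fingers, y is the line along which they close (so a half turn about z gives the same grasp; the last joint's range is limited). The gripper opens to 85 mm and grips with 20 to 120 N. Pads are 22 mm wide; open, the fingers measure 114 mm over their backs; the gripper's body (76 mm by 85 mm) begins 54 mm behind the grasp point. The pads swing forward as they close: fully open they stand 13 mm farther back than shut.
Start: joints at [-75.401, 4.979, 10.078, 95.1, 0, 90], TCP at [0.139, -0.532, 0.231] pointing down, gripper open.
Joint ranges: [-179.16, 179.16], [-48.56, 103.87], [-65.8, 70.77], [-126.05, 130.52], [-82.76, 87.17], [-180, 180]. Speed limits (degrees/s): [127.2, 127.2, 147.25, 180, 180, 180].

INTERFACE

Orientations are given as [roll, pitch, yaw] about the fixed x, y, z axes, in that order (R = Rz(yaw) Ry(pitch) Rx(roll)).
In Python, from workcell import bot, camera, camera_model, ticket gives the robot as it stands.
- The arm moves only by the tool send_rows, never from a script. Its argument "targets" is text: rows parted by semicolons, each of 5 numbers parted by spaces: the shift along the tool's x, y, z in mm, then the turn about the tool's z in degrees, then the closure in counts, from 0 (fully open) to 255 (shut). A call has 1 to 20 rows; each row is the pose to reach, as a shift and turn from the pose commanded when the call began, along the tool's axes at that moment; what a row does not reach only later rows make up. A row lasts 1/8 s, in which the tool goes at most 62.5 mm and 10.7 degrees, less where a joint would pass 70% of its speed; a pose out of reach is approached as far as the arm can. A call with a gripper value outside its range is refused whole. The fingers move at their own pace and stop on an object; "newtons" is the grip in N (left out, the last holds). Time passes only in rows, so rows that repeat a pose let the fingers close. It gives the time, the measured TCP pose, the force, the opening and the grip force at its end, in the units of the state.
- bot.get_obs(): the state, without advancing time (a new reading comes with each control period).
- camera(name): name is "scene" or "top"; returns the picture (400x640x3 uint8, blue, green, red); there is no depth.
- camera_model(name): a dict with "K" (3x3 intrinsics, pixels), "pose" (4x4, takes a point from camera to world coordinates). Camera axes: x right, y down, z forward; pixel columns grow to the right and rows downward; lengths in m; the calibration is good to about 2 mm. A picture is of the moment at which its call begins. camera_model takes no time and is no camera call.
- ticket.job_done(): hands the job in; it is judged then, once.
The state is a dict: "time": time; "q": joint angles; "qd": joint speeds; "joint_efforts": joint torques, N m; "ee_pos": TCP position; "tcp_rot": TCP orientation; "wrist_force": force on the tool from outside, world axes, zero at the start; "torque": the same for the moment, N m; "opening": finger opening in m; "grasp_force": force on a finger pad.
Only numpy, scipy, OpenCV 4.12 (cv2) and the standard library are available. Lean on these libraries where they do the work, as an engineer would, in place of code of your own. Each camera call takes 0.05 s, during which the arm holds its last target. There are 200 camera calls.

TASK

Slip the loose metal roller over the upright spindle of the stand so that it sits down on the boss, let go of it, then fit the black spring clip: feel for the spindle's groove above the roller and push the clip in sideways, mouth first, until it snaps fully home. Be gentle: never let the clip bear on the stand or spindle with more than 30 N (a normal snap takes less than 15 N). Let go of everything and leave the other tools where they are.

Things in the scene. Friction and masses are not known exactly. Their poses are not given: they have to be found in the camera images.
- stand: Idler stand bolted to the bench: grey plate 80 x 100 x 8 mm, a boss 34 mm across (top 14 mm above the bench) and out of it an upright steel spindle of 22 mm diameter. Origin: centre of the plate's underside, on the spindle's axis; z up. The spindle is clamped at a new, unmeasured height every time: the middle of its one groove lies anywhere from 56 to 72 mm above the bench.
- seat (a point): Centre of the boss's top face, on the spindle's axis, 14 mm above the bench: the roller's underside comes to rest here. The spindle's groove above it is 14 mm in diameter and 7.5 mm high; below it and 5 mm above it the spindle is 22 mm thick, then a 3 mm chamfer to 16 mm at the top, 12 mm above the groove's middle. The clip enters only at the groove.
- roller: Loose plain metal roller with a flange at each end, standing upright on the bench: 50 mm outside diameter (45 mm at the waist), 20 mm high, bore 27 mm right through, 100 g. Origin: centre of its underside, z along its axis.
- clip: Loose black open spring clip, 50 g, 72 mm long, standing on its handle on the bench. Origin: on the axis of its bore, at the level of the handle's underside; z up; x points out of the open mouth, away from the handle. Head 6 mm thick (z 14 to 20 mm), about 30 mm wide over two sprung jaws. Seated, the origin is on the spindle's axis, 17 mm below the groove's middle, with 0.8 mm play up and down.
- clip_grip (a point): Point to grip on the clip's handle, 42 mm behind the clip's origin (x = -42 mm), 17 mm above its underside. The handle is an upright fin 12 mm wide (clip y), 30 mm high, from x = -30 to -62 mm; grip it across its width. In front of it (x = -22 to -30 mm) a shoulder 34 mm wide and 26 mm high, against which the fingers can push.
- clip_bore (a point): Centre of the clip's bore, 17 mm above its origin. The mouth, 6 mm ahead (clip x), lies between two round lips 7 mm across, 10 mm apart. Pushed on the 22 mm diameter they stop the bore 15 to 18 mm from the axis; at the groove they first touch at 12 mm, then spring open at 6 to 12 N and snap shut; the bore stops rigidly at 0 mm. Over 30 N between clip and stand is too much.
- hex_keys: Folding hex key set, 28 x 92 x 18 mm, lying on the bench; leave it alone.
- offcut_3: Small wooden offcut, 34 x 85 x 18 mm, lying on the bench; leave it alone.
- tape_measure: Pocket tape measure, 38 x 86 x 62 mm; leave it alone.
- screwdriver_1: Screwdriver, 226 mm long, lying behind the loose parts; leave it alone.
- sanding_block: Sanding block, 66 x 112 x 30 mm, behind the stand; leave it alone.

How it is judged:
By the outcome, as a careful person would: the job done as asked, in the order asked, and still so for the second after the job is handed in, with the robot touching nothing.
It also fails if it takes over 72 s, if anything falls off the work surface, if the arm or the gripper's body presses on something with over 40 N, if the wrist force passes 120 N, or if a joint passes its speed limit or range.

## Working session

There is one attempt and no reset: what is moved stays moved. The work goes in short steps, Python scripts to look and compute and a tool call to move; the robot and the scene stay as the last step left them, time stands still between calls to the robot, and variables do not carry over. Pictures are saved under pics/ and viewed, at most 10 in all, crops included, and the job is handed in when it is done.

Besides the shell and the picture viewer there is one more tool, called by a JSON object that holds its "op" and its "data", one argument or row to a line. send_rows: Moves the arm, as the interface text tells. Its arguments: {"type":"object","properties":{"targets":{"type":"string"},"newtons":{"type":"number"}},"required":["targets"]}

```bash
mkdir -p pics
python3 - <<'E'
from workcell import bot, camera, camera_model
import cv2,numpy as np
np.set_printoptions(precision=4,suppress=True)
for n in("scene","top"):
    cv2.imwrite(f"pics/{n}0.png",camera(n)); m=camera_model(n); print(n,m["K"],m["pose"])
print(bot.get_obs(),bot.hold_point_z)
E
```

```text
scene [[420.8313   0.     314.2421]
 [  0.     420.8313 201.7954]
 [  0.       0.       1.    ]] [[-0.8572 -0.3229  0.4012  0.007 ]
 [-0.515   0.543  -0.6633  0.6681]
 [-0.0037 -0.7752 -0.6318  0.7489]
 [ 0.      0.      0.      1.    ]]
top [[514.6905   0.     309.1208]
 [  0.     514.6905 206.1794]
 [  0.       0.       1.    ]] [[ 0.026  -0.982   0.1873  0.2041]
 [-0.9997 -0.0248  0.0088 -0.0477]
 [-0.0039 -0.1875 -0.9823  1.4414]
 [ 0.      0.      0.      1.    ]]
{'time': 0.1, 'q': array([-75.4008,   5.0089,  10.0392,  95.0984,   0.0026,  90.0006]), 'qd': array([-0.0169, -0.1295,  0.1029,  0.1306, -0.0886,  0.0268]), 'joint_efforts': array([  0.0005, -52.1564,  46.5653,   0.0162,  -0.    ,   0.    ]), 'ee_pos': array([ 0.1386, -0.5321,  0.2306]), 'tcp_rot': array([-179.9318,   -0.0026,   14.5986]), 'wrist_force': array([ 0.4165,  1.1106, -0.6145]), 'torque': array([-0.0351, -0.0114,  0.0086]), 'grasp_force': 0.0, 'opening': 0.08530395966356459} 0.0187
```

View pics/scene0.png

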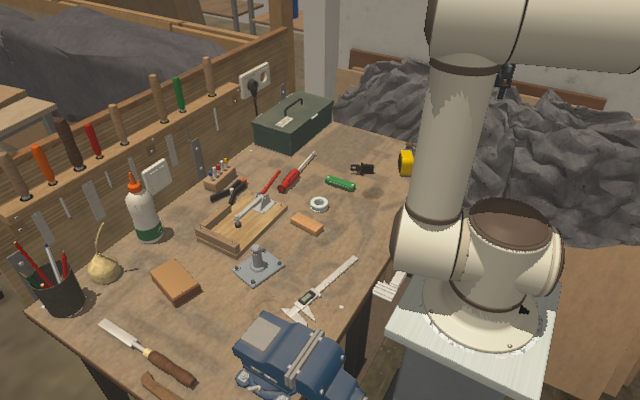

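View pics/top0.png

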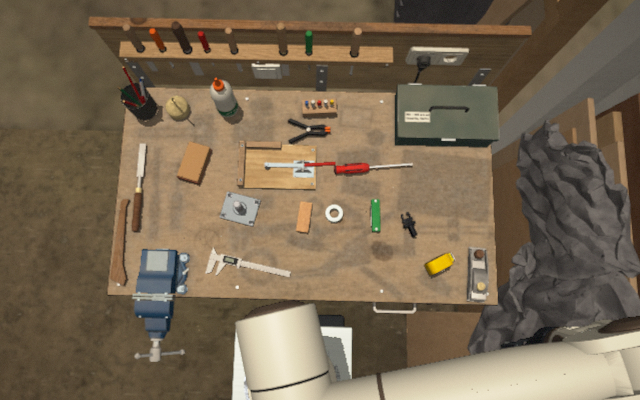

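The scene picture shows the stand near (258,262), the roller at (318,204) and the clip at (362,169). In the top picture they are at (240,208), (334,214) and (409,224). I'll enlarge those areas.

Run:
```python
import cv2,numpy as np
t=cv2.imread("pics/top0.png");s=cv2.imread("pics/scene0.png")
def c(i,u,v,w,h,k): return cv2.resize(i[v:v+h,u:u+w],None,fx=k,fy=k,interpolation=cv2.INTER_CUBIC)
# 4 tiles, 400x300 each; k=8 -> 50x37.5
A=np.hstack([c(t,215,190,50,36,8),c(t,385,206,50,36,8)])
B=np.hstack([c(s,235,240,50,36,8),c(s,340,154,50,36,8)])
cv2.imwrite("pics/crop1.png",np.vstack([A,B]))
```

```text
(no output)
```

View pics/crop1.png

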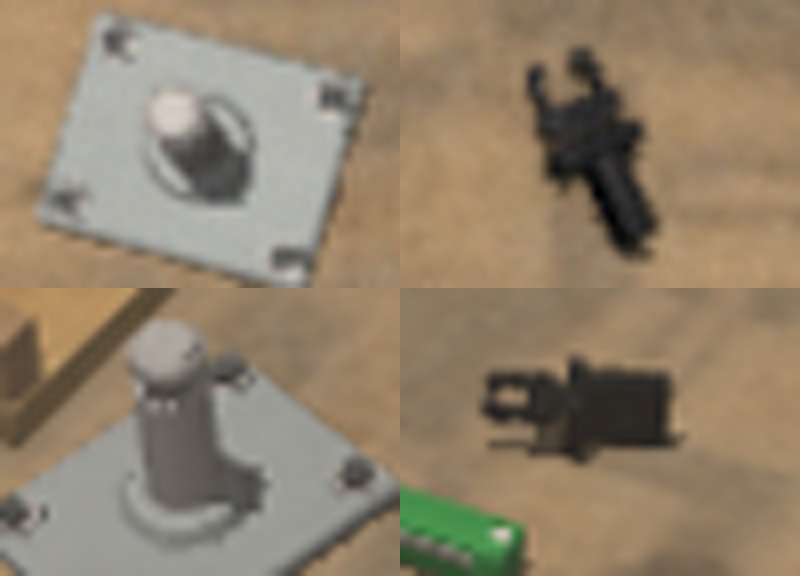

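Crop readings in the top tile: plate corners (100,12), (368,85), (305,285) and (40,218), with the spindle top at about (176,112). Clip lips are at (538,78) and (581,58) and the handle's rear end is at (632,243). In the scene tile the spindle top is at about (165,350), the groove at about (163,392).

```bash
cat > h.py <<'E'
from workcell import bot, camera, camera_model
import cv2,numpy as np
from scipy.optimize import least_squares
np.set_printoptions(precision=4,suppress=True)
def ray(n,u,v,z):
    m=camera_model(n);P=np.array(m["pose"]);d=P[:3,:3]@np.linalg.solve(m["K"],[u,v,1.]);o=P[:3,3]
    return o+d*(z-o[2])/d[2]
def proj(n,p):
    m=camera_model(n);P=np.array(m["pose"]);c=(np.atleast_2d(p)-P[:3,3])@P[:3,:3];q=c@np.array(m["K"]).T
    return q[:,:2]/q[:,2:]
def fit(n,model,pix,guess):
    f=lambda a:(proj(n,np.c_[a[0]+model[:,0]*np.cos(a[2])-model[:,1]*np.sin(a[2]),a[1]+model[:,0]*np.sin(a[2])+model[:,1]*np.cos(a[2]),model[:,2]])-pix).ravel()
    r=least_squares(f,guess,x_scale=[.01,.01,.1]);return r.x,np.round(r.fun,1)
E
python3 - <<'E'
from h import *
px=lambda l,u0,v0:np.array([[u0+(a+.5)/8-.5,v0+(b+.5)/8-.5] for a,b in l])
c=px([(100,12),(368,85),(305,285),(40,218)],215,190)
w=np.array([ray("top",*p,.008) for p in c]);print("plate",w.mean(0),np.linalg.norm(np.diff(w,axis=0),axis=1))
e=w[1]-w[0];print("plate edge deg",np.degrees(np.arctan2(e[1],e[0])))
s=px([(176,112)],215,190)[0];print("spindle top",[ray("top",*s,z) for z in(.068,.084)])
s=px([(165,350-288)],235,240)[0];print("spindle top scene",[ray("scene",*s,z) for z in(.068,.076,.084)])
M=np.array([[6,8.5,17],[6,-8.5,17],[-62,0,30],[-26,17,26],[-26,-17,26]])/1000
pix=px([(138,78),(181,58),(232,240),(152,155),(235,130)],385,206)
g=ray("top",*pix[:2].mean(0),.02);h=ray("top",*pix[2],.02);d=g-h;print(g,h)
a,r=fit("top",M,pix,[g[0],g[1],np.arctan2(d[1],d[0])]);print("clip",a[:2],np.degrees(a[2]),r)
M=np.array([[6,0,17],[-62,0,30],[-62,0,0]])/1000
t=camera("top")
# roller
for n,(u,v) in dict(top=(334,214),scene=(318,204)).items():
    i=camera(n)[v-16:v+16,u-16:u+16].astype(int);
    sat=i.max(2)-i.min(2); m=((sat<40)&(i.min(2)>110)).astype(np.uint8)
    cs,_=cv2.findContours(m,cv2.RETR_EXTERNAL,cv2.CHAIN_APPROX_NONE);k=max(cs,key=cv2.contourArea)
    el=cv2.fitEllipse(k);p=np.array(el[0])+[u-16,v-16];print("roller",n,p,el[1:],ray(n,*p,.02),ray(n,*p,.01))
    print(len(k),cv2.boundingRect(k))
    cv2.imwrite(f"pics/r_{n}.png",cv2.resize(camera(n)[v-16:v+16,u-16:u+16],None,fx=10,fy=10,interpolation=cv2.INTER_CUBIC))
a_,b_=cv2.imread("pics/r_top.png"),cv2.imread("pics/r_scene.png");cv2.imwrite("pics/roll.png",np.hstack([a_,b_]))
E
```

```text
plate [0.4665 0.1609 0.008 ] [0.0997 0.0748 0.0972]
plate edge deg -104.00519688454646
spindle top [array([0.4682, 0.1621, 0.068 ]), array([0.4652, 0.1596, 0.084 ])]
spindle top scene [array([0.4703, 0.1613, 0.068 ]), array([0.4649, 0.1673, 0.076 ]), array([0.4594, 0.1733, 0.084 ])]
[ 0.4594 -0.3027  0.02  ] [ 0.3994 -0.3273  0.02  ]
clip [ 0.4557 -0.3048] 19.691710376302854 [-0.3 -0.8 -0.  -0.2  0.1  0.2 -0.4  0.7  0.7  0.1]
roller top [333.6862 212.6654] ((16.993331909179688, 17.562286376953125), 49.54335021972656) [ 0.4584 -0.1044  0.02  ] [ 0.4601 -0.1048  0.01  ]
52 (7, 6, 18, 18)
roller scene [318.1226 203.0992] ((14.765474319458008, 17.702728271484375), 62.05006408691406) [ 0.4579 -0.0977  0.02  ] [ 0.4641 -0.1082  0.01  ]
65 (8, 8, 18, 17)
```

View pics/roll.png

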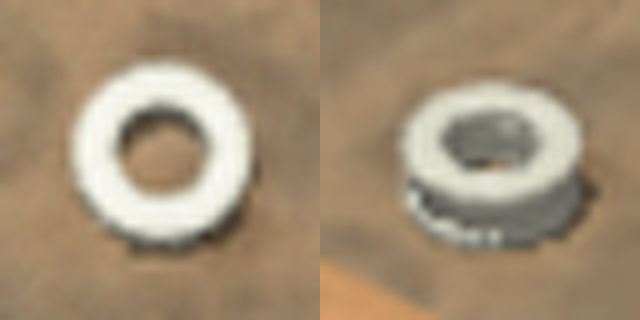

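The plate sides come out at about 100 x 75–80 mm and the roller at about 50 mm across, so the fixes are plausible. I'll move above the roller at the current height. The fingers should close roughly along world x, to stay clear of the offcut.

{"op": "send_rows", "data": {
  "targets": "417.5 -333 0 -60.4 0;417.5 -333 0 -60.4 0;417.5 -333 0 -60.4 0;417.5 -333 0 -60.4 0;417.5 -333 0 -60.4 0;417.5 -333 0 -60.4 0;417.5 -333 0 -60.4 0;417.5 -333 0 -60.4 0;417.5 -333 0 -60.4 0;417.5 -333 0 -60.4 0;417.5 -333 0 -60.4 0;417.5 -333 0 -60.4 0;417.5 -333 0 -60.4 0;417.5 -333 0 -60.4 0;417.5 -333 0 -60.4 0",
  "newtons": 40
}}

```text
time: 2.22
ee_pos: [0.4586, -0.105, 0.2313]
tcp_rot: [180.0, -0.0, 75.0]
wrist_force: [0.2, 0.5, 0.1]
opening: 0.0852
grasp_force: 0.0
```

Run:
```python
from h import *
o=bot.get_obs();print({k:o[k] for k in("q","ee_pos","tcp_rot","time")})
print(ray("scene",318.8,201.85,.02))
# z on spindle axis for scene pixels
def zax(n,u,v,ax):
    f=lambda z:proj(n,[[ax[0],ax[1],z]])[0]
    zs=np.linspace(0,.1,1001);P=np.array([f(z) for z in zs]);i=np.argmin(np.linalg.norm(P-[u,v],axis=1));return zs[i],P[i]-[u,v]
for ax in((.4665,.1609),(.468,.162)):
  for (a,b) in((165,350),(163,392),(158,385)): print(zax("scene",235+a/8-.4,240+(b-288)/8-.4,ax))
```

```text
{'q': array([-12.8943,  -5.8733,  -0.6985,  95.1705,   0.0001,  92.1358]), 'ee_pos': array([ 0.4586, -0.105 ,  0.2313]), 'tcp_rot': array([179.9956,  -0.0002,  74.9699]), 'time': 2.225}
[ 0.459  -0.1033  0.02  ]
(np.float64(0.07), array([ 1.355 , -0.1651]))
(np.float64(0.053500000000000006), array([ 2.2576, -0.3015]))Traceback (most recent call last):
  File "<stdin>", line 9, in <module>
  File "<stdin>", line 7, in zax
  File "<stdin>", line 6, in <lambda>
  File "h.py", line 9, in proj
    m=camera_model(n);P=np.array(m["pose"]);c=(np.atleast_2d(p)-P[:3,3])@P[:3,:3];q=c@np.array(m["K"]).T
ValueError: time passes only in moves, steps and waits
```

The pose is right. Scene and top agree on the roller to about 1 mm, so I'll lower, grip and lift.

{"op": "send_rows", "data": {
  "targets": "0 0 60 0 0;0 0 120 0 0;0 0 170 0 0;0 0 205 0 0;0 0 222 0 0;0 0 229 0 0;0 0 229 0 0;0 0 229 0 255;0 0 229 0 255;0 0 229 0 255;0 0 229 0 255;0 0 229 0 255;0 0 229 0 255;0 0 229 0 255;0 0 229 0 255",
  "newtons": 40
}}

```text
time: 4.1
ee_pos: [0.4594, -0.1049, 0.0036]
tcp_rot: [179.9, -0.0, 75.0]
wrist_force: [-2.4, 0.1, 7.2]
opening: 0.0473
grasp_force: 40.4
```

{"op": "send_rows", "data": {
  "targets": "0 0 -5 0 255;0 0 -15 0 255;0 0 -40 0 255;0 0 -80 0 255;0 0 -125 0 255;0 0 -150 0 255;0 0 -150 0 255;0 0 -150 0 255"
}}

```text
time: 5.1
ee_pos: [0.4584, -0.1047, 0.1515]
tcp_rot: [-179.9, 0.0, 75.0]
wrist_force: [-0.7, 0.8, -0.5]
opening: 0.0474
grasp_force: 41.4
```

Run:
```python
from h import *
i=camera("scene");o=bot.get_obs();print(o["ee_pos"],o["opening"],o["grasp_force"])
u,v=proj("scene",o["ee_pos"])[0].astype(int);print(u,v)
v=max(v,40);cv2.imwrite("pics/g1.png",cv2.resize(i[v-40:v+40,u-50:u+50],None,fx=7,fy=7,interpolation=cv2.INTER_CUBIC))
```

```text
[ 0.4582 -0.1047  0.1511] 0.04766383640237982 41.357723454698316
319 161
```

View pics/g1.png

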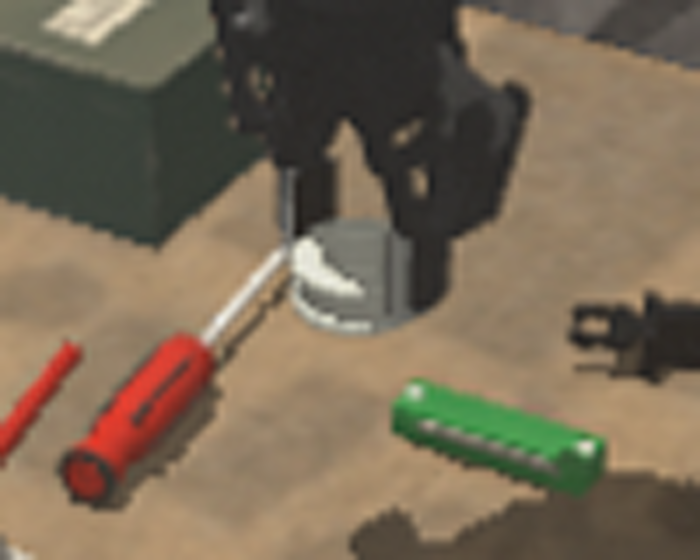

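The roller is held level between the fingers, its bottom edge near crop (350,328). Next I carry it over the spindle.

{"op": "send_rows", "data": {
  "targets": "52 -12 0 9 255;104 -24 0 18 255;156 -36 0 27 255;208 -48 0 36 255;245 -57 0 42 255;259.5 -60 0 45 255;259.5 -60 0 45 255;259.5 -60 0 45 255;259.5 -60 0 45 255"
}}

```text
time: 6.28
ee_pos: [0.4679, 0.1606, 0.1521]
tcp_rot: [-180.0, 0.0, 30.0]
wrist_force: [0.4, 1.0, -0.9]
opening: 0.0475
grasp_force: 41.4
```

Run:
```python
from h import *
i=camera("scene");j=camera("top");o=bot.get_obs();print(o["ee_pos"],o["tcp_rot"],o["q"],o["wrist_force"])
c=lambda i,u,v:cv2.resize(i[v:v+60,u:u+50],None,fx=8,fy=8,interpolation=cv2.INTER_CUBIC)
cv2.imwrite("pics/g2.png",np.hstack([c(i,235,210),c(j,212,178)]))
```

```text
[0.468  0.1608 0.1523] [179.9972  -0.0053  29.9598] [ 18.9581  -3.4463  -7.1773  86.2632  -0.0017 168.9983] [ 0.7865 -0.0111 -1.0172]
```

View pics/g2.png

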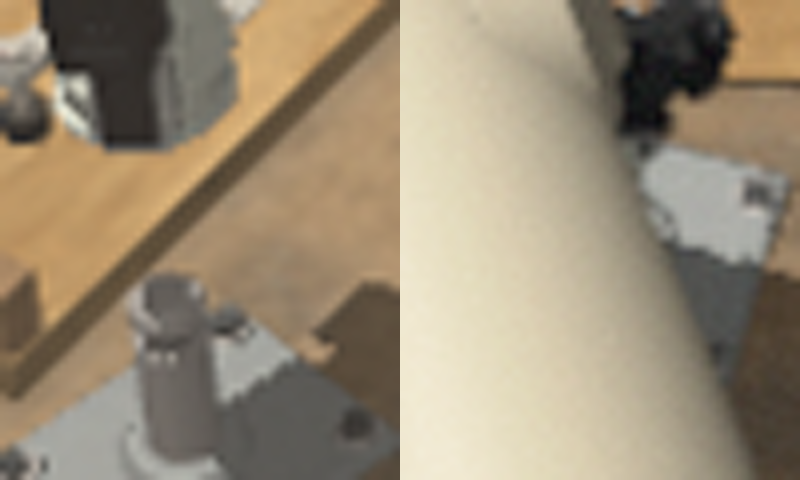

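The scene crop shows the held roller spanning columns 53–238 at row 90, and the spindle below it at 130–208 (top) and 145–215 (base). I'll compare these with the projected axes.

Run:
```python
from h import *
m=camera_model("scene")
def pj(p): P=np.array(m["pose"]);c=P[:3,:3].T@(np.array(p)-P[:3,3]);q=np.array(m["K"])@c;return (q[:2]/q[2]-[234.6,209.6])*8
for x,y in((.468,.1608),(.4665,.1609),(.468,.162),(.470,.163)):
  print(x,y,[pj((x,y,z)).round(0) for z in(.014,.035,.058,.075,.15,.16,.17)])
```

```text
0.468 0.1608 [array([189., 434.]), array([183., 384.]), array([176., 328.]), array([170., 286.]), array([145.,  87.]), array([141.,  59.]), array([137.,  30.])]
0.4665 0.1609 [array([193., 436.]), array([187., 386.]), array([180., 331.]), array([174., 288.]), array([149.,  89.]), array([145.,  61.]), array([142.,  32.])]
0.468 0.162 [array([187., 436.]), array([180., 387.]), array([173., 331.]), array([168., 289.]), array([142.,  89.]), array([138.,  61.]), array([134.,  33.])]
0.47 0.163 [array([179., 436.]), array([173., 386.]), array([165., 331.]), array([160., 288.]), array([134.,  89.]), array([130.,  61.]), array([126.,  32.])]
```

The roller lines up with the spindle to about 1 mm, and the groove should be near z ≈ 62 mm. I'll shift slightly and lower the roller onto the spindle.

{"op": "send_rows", "data": {
  "targets": "1 -0.8 30 0 255;1 -0.8 55 0 255;1 -0.8 68 0 255;1 -0.8 73 0 255;1 -0.8 77 0 255;1 -0.8 81 0 255;1 -0.8 84 0 255;1 -0.8 84 0 255"
}}

```text
time: 7.38
ee_pos: [0.4684, 0.1626, 0.0682]
tcp_rot: [-180.0, 0.0, 30.0]
wrist_force: [-0.1, 0.5, -0.6]
opening: 0.0476
grasp_force: 41.4
```

No contact with the bore about 9 mm onto the spindle. I'll keep going down to about 3 mm above the boss.

{"op": "send_rows", "data": {
  "targets": "0 0 6 0 255;0 0 12 0 255;0 0 20 0 255;0 0 28 0 255;0 0 36 0 255;0 0 42 0 255;0 0 46 0 255;0 0 46 0 255"
}}

```text
time: 8.38
ee_pos: [0.4683, 0.1626, 0.022]
tcp_rot: [-180.0, 0.0, 30.0]
wrist_force: [1.2, -0.2, -0.7]
opening: 0.0474
grasp_force: 41.4
```

{"op": "send_rows", "data": {
  "targets": "0 0 3 0 255;0 0 3 0 255;0 0 3 0 130;0 0 3 0 80;0 0 3 0 40;0 0 3 0 0;0 0 3 0 0;0 0 3 0 0"
}}

```text
time: 9.38
ee_pos: [0.4684, 0.1626, 0.0193]
tcp_rot: [180.0, 0.0, 30.0]
wrist_force: [0.1, -0.2, -0.0]
opening: 0.0854
grasp_force: 0.0
```

{"op": "send_rows", "data": {
  "targets": "0 0 -10 0 0;0 0 -30 0 0;0 0 -70 0 0;0 0 -120 0 0;0 0 -150 0 0;0 0 -150 0 0"
}}

```text
time: 10.12
ee_pos: [0.4695, 0.163, 0.1725]
tcp_rot: [179.9, -0.3, 30.0]
wrist_force: [-0.1, -0.3, -0.8]
opening: 0.0853
grasp_force: 0.0
```

{"op": "send_rows", "data": {
  "targets": "-35 47 0 2 0;-75 101 0 4 0;-110 149 0 6 0;-145 196 0 8 0;-180 244 0 10 0;-215 291 0 10.3 0;-250 338 0 10.3 0;-277 375 0 10.3 0;-288.6 390.6 0 10.3 0;-288.6 390.6 0 10.3 0;-288.6 390.6 0 10.3 0;-288.6 390.6 0 10.3 0"
}}

```text
time: 11.62
ee_pos: [0.4141, -0.3189, 0.1695]
tcp_rot: [180.0, -0.0, 19.8]
wrist_force: [0.5, -0.7, 0.0]
opening: 0.085
grasp_force: 0.0
```

Run:
```python
from h import *
i=camera("scene");o=bot.get_obs();print(o["ee_pos"],o["tcp_rot"])
m=camera_model("scene")
def pj(p): P=np.array(m["pose"]);c=P[:3,:3].T@(np.array(p)-P[:3,3]);q=np.array(m["K"])@c;return (q[:2]/q[2])
a=np.radians(19.7);big=cv2.resize(i[150:200,335:395],None,fx=8,fy=8,interpolation=cv2.INTER_CUBIC)
for p in [(6,8.5,20),(6,-8.5,20),(-62,0,30),(-62,0,0),(-30,0,30),(-26,17,26),(-26,-17,26)]:
  x,y,z=np.array(p)/1e3
  u,v=(pj((.4557+x*np.cos(a)-y*np.sin(a),-.3048+x*np.sin(a)+y*np.cos(a),z))-[334.6,149.6])*8
  cv2.circle(big,(int(u),int(v)),3,(0,0,255),-1)
b=cv2.resize(i[225:275,235:275],None,fx=8,fy=8,interpolation=cv2.INTER_CUBIC)
cv2.imwrite("pics/c3.png",np.hstack([big,b]))
```

```text
[ 0.4141 -0.319   0.1695] [179.9901  -0.0139  19.7838]
```

View pics/c3.png

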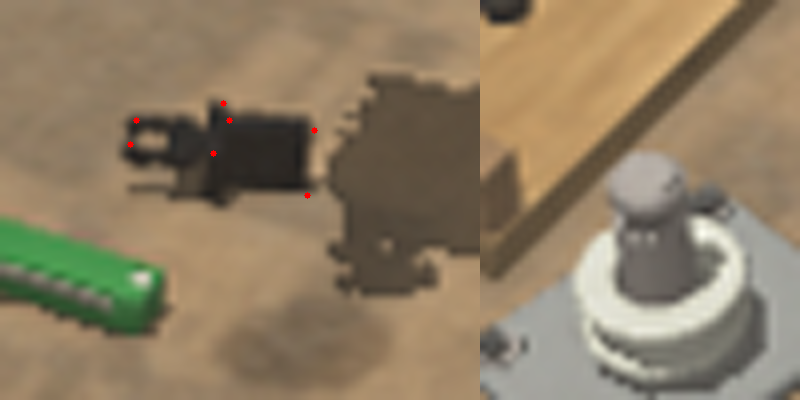

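The roller sits down on the boss. The predicted clip points lie within 1 px of the image, about 1 mm too far back, so I'll descend 1 mm further forward and grip.

{"op": "send_rows", "data": {
  "targets": "1 0 50 0 0;1 0 100 0 0;1 0 140 0 0;1 0 158 0 0;1 0 165 0 0;1 0 165 0 0;1 0 165 0 120;1 0 165 0 200;1 0 165 0 255;1 0 165 0 255;1 0 165 0 255;1 0 165 0 255;1 0 165 0 255;1 0 165 0 255",
  "newtons": 60
}}

```text
time: 13.42
ee_pos: [0.4148, -0.3198, 0.0046]
tcp_rot: [180.0, -0.0, 19.7]
wrist_force: [-1.3, 0.7, 5.2]
opening: 0.0112
grasp_force: 59.3
```

Gripped (opening ≈ 12 mm). I'll lift and carry it to a pre-approach pose at yaw 35°, with the bore about 40 mm from the spindle.

{"op": "send_rows", "data": {
  "targets": "0 0 -10 0 255;0 0 -40 0 255;0 0 -90 0 255;0 0 -130 0 255;15 -47 -150 -2 255;30 -94 -150 -4 255;45 -141 -150 -6 255;60 -188 -150 -8 255;75 -235 -150 -10 255;90 -282 -150 -12 255;105 -329 -150 -14 255;120 -376 -150 -15.3 255;128 -401 -140 -15.3 255;132 -413.3 -120 -15.3 255;132 -413.3 -105 -15.3 255;132 -413.3 -105 -15.3 255;132 -413.3 -105 -15.3 255"
}}

```text
time: 15.55
ee_pos: [0.3999, 0.1134, 0.1099]
tcp_rot: [180.0, -0.0, 34.9]
wrist_force: [-0.2, -0.5, -0.1]
opening: 0.011
grasp_force: 58.7
```

Run:
```python
from h import *
i=camera("scene");o=bot.get_obs();print({k:o[k] for k in("q","ee_pos","tcp_rot","wrist_force","opening","torque")})
cv2.imwrite("pics/p4.png",cv2.resize(i[195:285,225:325],None,fx=6.5,fy=6.5,interpolation=cv2.INTER_CUBIC))
```

```text
{'q': array([ 15.844 , -14.3172, -21.3501,  82.9143,  -0.0018, 160.9041]), 'ee_pos': array([0.4   , 0.1135, 0.1101]), 'tcp_rot': array([179.981 ,  -0.0493,  34.9398]), 'wrist_force': array([-0.2422, -0.8247, -0.1574]), 'opening': 0.010547482364356145, 'torque': array([ 0.014 , -0.0282, -0.0772])}
```

View pics/p4.png

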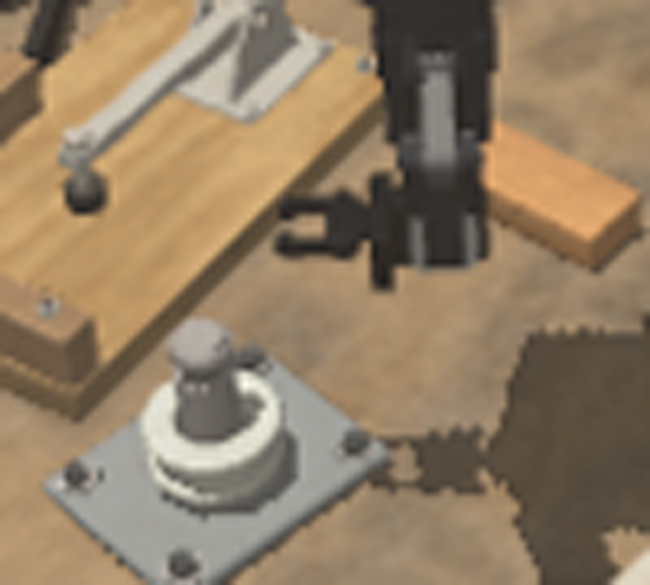

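The clip is held level with its mouth facing the spindle. The lips are at crop (287,205) and (290,245), the spindle's groove shadow at about (200,385). I'll work out the bore offset from that.

Run:
```python
from h import *
m=camera_model("scene");P=np.array(m["pose"])
def ry(u,v,z): d=P[:3,:3]@np.linalg.solve(m["K"],[u,v,1.]);o=P[:3,3];return o+d*(z-o[2])/d[2]
t=np.array([.4,.1135]);a=np.radians(34.94);X=np.array([np.cos(a),np.sin(a)]);Y=np.array([X[1],-X[0]])
f=lambda u,v:(225+u/6.5-.42,195+v/6.5-.42)
for u,v in((287,205),(290,245),(288,225)):
  w=ry(*f(u,v),.1225)[:2]-t; print("lip in tool x,y",w@X*1e3,w@Y*1e3)
s=np.array([.4685,.162])-t;print("spindle in tool",s@X*1e3,s@Y*1e3)
```

```text
lip in tool x,y 50.711780464739235 9.952462829854818
lip in tool x,y 49.42138050225626 -9.885495845627943
lip in tool x,y 50.228787474493565 -0.036781884795691194
spindle in tool 83.92986657422475 -0.5267796814935888
```

The bore is about 44 mm ahead of the TCP and 40 mm short of the axis. I'll lower to the estimated groove level (62 mm) and approach.

{"op": "send_rows", "data": {
  "targets": "0 0.5 30 0 255;0 0.5 55 0 255;0 0.5 60.5 0 255;8 0.5 60.5 0 255;16 0.5 60.5 0 255;19 0.5 60.5 0 255;20 0.5 60.5 0 255;20 0.5 60.5 0 255"
}}

```text
time: 16.6
ee_pos: [0.4163, 0.1251, 0.0489]
tcp_rot: [180.0, 0.0, 35.0]
wrist_force: [-0.1, -0.1, -0.7]
opening: 0.0106
grasp_force: 58.7
```

{"op": "send_rows", "data": {
  "targets": "1 0 0 0 255;2 0 0 0 255;3 0 0 0 255;4 0 0 0 255;4 0 0 0 255"
}}

```text
time: 17.23
ee_pos: [0.4196, 0.1274, 0.0488]
tcp_rot: [-180.0, 0.0, 35.0]
wrist_force: [0.6, -0.4, 0.1]
opening: 0.0113
grasp_force: 58.7
```

{"op": "send_rows", "data": {
  "targets": "0.5 0 0 0 255;1 0 0 0 255;1 0 0 0 255;1 0 0 0 255"
}}

```text
time: 17.73
ee_pos: [0.4204, 0.1279, 0.0488]
tcp_rot: [-180.0, -0.0, 35.0]
wrist_force: [0.4, 0.6, -1.2]
opening: 0.0109
grasp_force: 58.7
```

{"op": "send_rows", "data": {
  "targets": "0.5 0 0 0 255;1 0 0 0 255;1 0 0 0 255;1 0 0 0 255"
}}

```text
time: 18.23
ee_pos: [0.4212, 0.1285, 0.0488]
tcp_rot: [-180.0, 0.0, 35.0]
wrist_force: [0.4, -0.5, -0.3]
opening: 0.0108
grasp_force: 58.7
```

Bore at about 14 mm with no contact yet, so I continue in small steps.

{"op": "send_rows", "data": {
  "targets": "0.5 0 0 0 255;1 0 0 0 255;1 0 0 0 255;1 0 0 0 255"
}}

```text
time: 18.73
ee_pos: [0.422, 0.1291, 0.0488]
tcp_rot: [-180.0, 0.0, 35.0]
wrist_force: [-1.1, 0.3, -1.2]
opening: 0.0111
grasp_force: 58.7
```

{"op": "send_rows", "data": {
  "targets": "0.5 0 0 0 255;1 0 0 0 255;1 0 0 0 255;1 0 0 0 255"
}}

```text
time: 19.23
ee_pos: [0.4224, 0.1294, 0.0486]
tcp_rot: [-180.0, 0.1, 35.0]
wrist_force: [-3.8, -3.3, 1.3]
opening: 0.0109
grasp_force: 58.8
```

Contact at a bore distance of about 12.5 mm, consistent with the groove lips. I'll push gently.

{"op": "send_rows", "data": {
  "targets": "0.5 0 0 0 255;1 0 0 0 255;1 0 0 0 255"
}}

```text
time: 19.6
ee_pos: [0.4227, 0.1297, 0.0484]
tcp_rot: [-180.0, 0.1, 35.0]
wrist_force: [-6.3, -4.7, 1.6]
opening: 0.0108
grasp_force: 58.9
```

{"op": "send_rows", "data": {
  "targets": "0.5 0 0 0 255;0.8 0 0 0 255;0.8 0 0 0 255"
}}

```text
time: 19.98
ee_pos: [0.4238, 0.1303, 0.0487]
tcp_rot: [-180.0, 0.1, 35.0]
wrist_force: [-5.7, -3.8, 1.8]
opening: 0.011
grasp_force: 59.1
```

It advanced while the force dropped, so the lips are opening in the groove. I continue.

{"op": "send_rows", "data": {
  "targets": "0.7 0 0 0 255;1.4 0 0 0 255;1.4 0 0 0 255"
}}

```text
time: 20.35
ee_pos: [0.425, 0.1312, 0.0486]
tcp_rot: [-180.0, 0.1, 35.0]
wrist_force: [-2.6, -1.4, 0.0]
opening: 0.0109
grasp_force: 58.8
```

{"op": "send_rows", "data": {
  "targets": "0.7 0 0 0 255;1.4 0 0 0 255;1.4 0 0 0 255"
}}

```text
time: 20.72
ee_pos: [0.4266, 0.1323, 0.0487]
tcp_rot: [-180.0, 0.0, 35.0]
wrist_force: [-3.9, -2.0, 1.7]
opening: 0.0109
grasp_force: 58.9
```

{"op": "send_rows", "data": {
  "targets": "1 0 0 0 255;2 0 0 0 255;2 0 0 0 255"
}}

```text
time: 21.1
ee_pos: [0.4287, 0.1337, 0.0489]
tcp_rot: [180.0, -0.1, 35.0]
wrist_force: [-1.0, -0.0, -0.6]
opening: 0.011
grasp_force: 58.7
```

{"op": "send_rows", "data": {
  "targets": "1 0 0 0 255;2 0 0 0 255;2 0 0 0 255"
}}

```text
time: 21.48
ee_pos: [0.4303, 0.1348, 0.0489]
tcp_rot: [180.0, -0.1, 35.0]
wrist_force: [0.1, 0.1, -1.8]
opening: 0.0112
grasp_force: 58.6
```

Snapped, and the force is near zero. The bore is about 2.5 mm short of the stop, so I press on gently.

{"op": "send_rows", "data": {
  "targets": "0.7 0 0 0 255;1.4 0 0 0 255;1.4 0 0 0 255"
}}

```text
time: 21.85
ee_pos: [0.4312, 0.1355, 0.0488]
tcp_rot: [180.0, -0.0, 35.0]
wrist_force: [0.1, 0.3, -1.0]
opening: 0.0108
grasp_force: 58.7
```

{"op": "send_rows", "data": {
  "targets": "0.5 0 0 0 255;1 0 0 0 255;1 0 0 0 255"
}}

```text
time: 22.22
ee_pos: [0.432, 0.136, 0.0488]
tcp_rot: [-180.0, -0.0, 35.0]
wrist_force: [0.4, 1.1, -1.4]
opening: 0.0114
grasp_force: 58.7
```

{"op": "send_rows", "data": {
  "targets": "0.5 0 0 0 255;1 0 0 0 255;1 0 0 0 255"
}}

```text
time: 22.6
ee_pos: [0.4325, 0.1364, 0.0487]
tcp_rot: [180.0, 0.0, 35.0]
wrist_force: [-2.1, -1.4, 0.9]
opening: 0.0109
grasp_force: 58.8
```

{"op": "send_rows", "data": {
  "targets": "0.5 0 0 0 255;0.8 0 0 0 255;0.8 0 0 0 255"
}}

```text
time: 22.98
ee_pos: [0.4327, 0.1365, 0.0486]
tcp_rot: [180.0, 0.1, 35.0]
wrist_force: [-6.0, -4.0, 2.9]
opening: 0.0111
grasp_force: 59.1
```

Rigid stop after about 12.8 mm of travel from first contact. I'll press once a little more, relax the push to zero and release.

{"op": "send_rows", "data": {
  "targets": "0.6 0 0 0 255;0.6 0 0 0 255;-0.5 0 0 0 255;-1.3 0 0 0 255;-1.3 0 0 0 255"
}}

```text
time: 23.6
ee_pos: [0.4325, 0.1363, 0.0488]
tcp_rot: [180.0, -0.0, 35.0]
wrist_force: [-1.7, -0.1, -0.7]
opening: 0.0111
grasp_force: 58.8
```

{"op": "send_rows", "data": {
  "targets": "0 0 0 0 200;0 0 0 0 140;0 0 0 0 100;0 0 0 0 60;0 0 0 0 0;0 0 0 0 0;0 0 0 0 0;0 0 0 0 0"
}}

```text
time: 24.6
ee_pos: [0.4323, 0.1362, 0.0488]
tcp_rot: [180.0, 0.0, 35.0]
wrist_force: [-0.7, 0.5, 0.0]
opening: 0.0855
grasp_force: 0.0
```

{"op": "send_rows", "data": {
  "targets": "0 0 -10 0 0;0 0 -30 0 0;0 0 -70 0 0;0 0 -120 0 0;-20 0 -150 0 0;-40 30 -150 0 0;-60 80 -150 0 0;-60 120 -150 0 0;-60 120 -150 0 0"
}}

```text
time: 25.72
ee_pos: [0.4527, 0.0017, 0.1992]
tcp_rot: [180.0, -0.0, 34.8]
wrist_force: [-0.9, -0.5, -0.2]
opening: 0.0857
grasp_force: 0.0
```

Run:
```python
from h import *
i=camera("scene");j=camera("top");o=bot.get_obs();print(o["ee_pos"],o["wrist_force"],o["time"])
a=cv2.resize(i[215:285,225:285],None,fx=6.5,fy=6.5,interpolation=cv2.INTER_CUBIC)
b=cv2.resize(j[180:250,215:275],None,fx=6.5,fy=6.5,interpolation=cv2.INTER_CUBIC)
cv2.imwrite("pics/f.png",np.hstack([a,b]))
```

```text
[0.4519 0.0034 0.1992] [-0.1641  0.4176 -0.4124] 25.825
```

View pics/f.png

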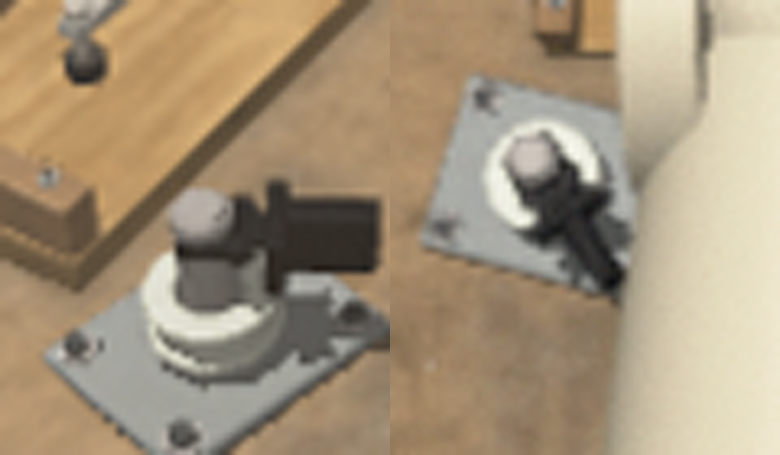

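The clip sits level in the groove around the spindle (crop 205,245), with the roller seated on the boss below it and the robot clear of both.

```bash
python3 -c "
from workcell import ticket
print(ticket.job_done())"
```

```text
the job is handed in; nothing more can be done
None
```

The roller is seated on the boss and the clip is snapped home in the groove; contact force stayed around 8 N in the readings taken, everything is released, the other tools were left alone, and the job was handed in at about 26 s.

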